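# Hang the headphones on the bench supply's fold-out bar

## Robot

A 7-joint arm with a two-finger parallel gripper is mounted at the origin on the work surface. World frame = base frame: x ahead of the robot, y to its left, z up, the work surface at z = 0. Lengths are in m, angles in degrees, forces in N, time in s.
With the tool pointing down it reaches from about 0.35 to 0.775 m from the base axis. Payload 3.1 kg.
Tool frame: the origin (TCP) lies on the centre line of the jaws, within the pads' length; the fingertips stand 17 mm ahead of it and the grasp point (between the pads) lies 2 mm behind it (robot.tip_reach is the distance from the TCP to the fingertips, in m); z points along the fingers, y is the direction in which the jaws open and shut (so a half turn about z gives the same grasp; the last joint's range is limited). The gripper opens to 85 mm and grips with 20 to 120 N. Pads are 22 mm wide; open, the fingers measure 114 mm over their backs; the gripper's body (76 mm by 85 mm) begins 54 mm behind the grasp point. The pads swing forward as they close: fully open they stand 13 mm farther back than shut.
Start: joints at [-66.904, 17.813, 0.802, 86.603, -0.252, 75.585, -1.558], TCP at [0.237, 0.497, 0.248] pointing down, gripper open.
Joint ranges: [-154.91, 154.91], [-16.99, 109.72], [-72.82, 74.43], [7.12, 147.25], [-82.49, 262.49], [11.32, 116.49], [-174.64, 174.64]. Speed limits (degrees/s): [159.86, 159.86, 180, 180, 180, 180, 180].

## Interface

Orientations are given as [roll, pitch, yaw] about the fixed x, y, z axes, in that order (R = Rz(yaw) Ry(pitch) Rx(roll)).
In Python, from station import robot, fingers, vision, workorder, recognise gives the robot as it stands. Calls block until the motion is done:
- robot.move_to(position, orientation): joint-space move of the TCP to a pose.
- robot.line_to(position, orientation=None, velocity=0.15, f_stop=None): straight line of the TCP; orientation=None keeps the orientation; velocity is the mean speed in m/s. With f_stop (N) it stops when the force on the tool has changed by that much, and returns True; else False.
- robot.move_j(angles): joint-space move.
- fingers.gripper_to(opening, force=None): opening from 0.0 (shut) to 1.0 (fully open); force is the grip in N (None keeps the last); returns when the fingers have stopped.
- robot.pause(seconds).
- robot.inverse_kinematics(position, orientation): joint angles nearest the present ones, or None.
- vision.grab_frame(name): name is "scene" or "top" or "wrist"; returns the picture (480x640x3 uint8, red, green, blue); there is no depth.
- vision.calibration(name): a dict with "mtx" (3x3 intrinsics, pixels), "extrinsics" (4x4, takes a point from world to camera coordinates); the wrist camera has in their place "T_tool_cam" (4x4, takes a point from camera to tool coordinates, whose origin is the TCP and whose axes are the flange's). Camera axes: x right, y up, looking along -z (the intrinsics and any distortion apply to the point x, -y, -z); pixel columns grow to the right and rows downward; lengths in m; the calibration is good to about 2 mm. A picture is of the moment at which its call begins: read the wrist's pose just before it. calibration takes no time and is no camera call.
A pose or a line that the arm cannot do raises robot.PlanningError and nothing moves.
- workorder.close_job(): hands the job in, once; it reports no verdict.
Trained networks look in the newest picture that a camera, given by its name, has taken for a name from the list of things; names that differ only in an ending like _2 or _b are one class to them, and where a whole thing is asked for, a point or a joint stands for the part that bears it (a point fixed in the world has none). Each returns a list of dicts, best first, with "p" (0 to 1); they miss things now and then, are a little off and sometimes report something else, mostly with a low value. They report only what shows in the picture. A call takes as long as a camera call. They do not tell look-alikes from the thing itself.
- recognise(label, camera): "rect" ([centre column, centre row, width, height] in pixels, round what is visible of it).
Readings, each from a call of its own:
- robot.current_time_s(): time.
- robot.current_joint_positions(): joint angles.
- robot.current_dq(): joint speeds.
- robot.current_joint_torque(): joint torques, N m.
- robot.current_tool_pos(): TCP position.
- robot.current_eef_rot(): TCP orientation.
- robot.current_contact_force(): force on the tool from outside, world axes, zero at the start.
- robot.current_torque(): the same for the moment, N m.
- robot.current_finger_gap(): opening from 0.0 (shut) to 1.0 (fully open).
Only numpy, scipy, OpenCV 4.12 (cv2) and the standard library are available. Lean on these libraries where they do the work, as an engineer would, in place of code of your own. Each camera call takes 0.05 s, during which the arm holds its last target. There are 200 camera calls.

## Task

First swing the folded headphone bar on the bench power supply all the way out to its stop, while the headphones still stand on the bench. Then hang the headphones over the bar: gently set down, upright, with the headband's pad resting across the bar between post and upturned tip, roughly centred and square to it, one cup on each side. Leave the magnifier stand, jar, spool and wooden box where they are.

Things in the scene. Friction and masses are not known exactly. Their poses are not given: they have to be found in the camera images.
- psu: Bench power supply, aluminium case 160 (x) x 200 (y) x 110 high, fixed. Origin: centre of its underside; its control panel faces its -x. A steel post, 18 in diameter, stands at its front right corner, at (-70, -112) mm in this frame, and carries the swinging headphone bar.
- bar (a joint): Swing angle (rad) of the headphone bar about the post's vertical axis, (-70, -112) mm in psu's frame. At 0 it points along psu +y (folded above the case); growing, it swings counterclockwise seen from above to its stop at 1.571, where it points along psu -x, out in front of the panel. Stiff, no spring: about 1.2 N at 100 mm from the post moves it; it stays where left.
- bar_mid (a point): Point on top of the bar, 85 mm from the hinge axis. The bar is a level steel rod, 14 in diameter, its top 191 above the bench, 150 long from the hinge axis, with a tip turned up to 211 above the bench; the hub at the post is 24 in diameter, its top at 196. The point turns with the bar: y points along the bar from hinge to tip, z up.
- headphones: Rigid black headphones, about 0.28 kg, standing on two flat-bottomed cups. Origin: between the cups, level with their undersides; z up, y from cup to cup. 190 wide (y), 66 deep (x), 175 high. Grey crown pad on top: 32 (x) x 64 (y) x 22 thick, flat underside 153 above the origin. Bands 26 wide (x) slope from it to the cups (85 high); gap between cups 110.
- crown (a point): Centre of the underside of the crown pad, 153 mm above the headphones' origin; axes as headphones.
- magnifier: Magnifier stand, a bystander: steel foot 68 in diameter, 14 high, thin rod, level brass-rimmed lens 84 in diameter at the top, 236 high, 0.8 kg. Origin: centre of its underside.
- jar: Clear jar with a white lid, a bystander, 54 in diameter, about 85 high. Origin: centre of its underside.
- spool: Solder spool standing on its flange, a bystander, 64 in diameter, 50 high. Origin: centre of its underside.
- woodbox: Closed wooden box with a brass clasp, a bystander, 85 (x) x 130 (y) x 57 high. Origin: centre of its underside.
Things that resemble listed ones, but are neither listed nor needed, are in the scene too. Of the things shaped like the headphones, the black one is meant.

How it is judged:
By the outcome, as a careful person would: the job done as asked, in the order asked, and still so for the second after the job is handed in, with the robot touching nothing.
It also fails if it takes over 64 s, if anything falls off the work surface, if the arm or the gripper's body presses on something with over 40 N, if the wrist force passes 120 N, or if a joint passes its speed limit or range.

## Working session

There is one attempt and no reset: what is moved stays moved. The work goes in short steps, each a Python script; the robot and the scene stay as the last script left them, time stands still between calls to the robot, and variables do not carry over. Pictures are saved under pics/ and viewed, on a budget of 10 in all, crops included, one or two more only if the job needs it, and the job is handed in when it is done.

```bash
mkdir -p pics; ls; cat > h.py <<'E'
import numpy as np, cv2
from station import robot, fingers, vision, workorder, recognise
def proj(P,cam):
    c=vision.calibration(cam); P=np.atleast_2d(P); E=np.array(c["extrinsics"])
    q=(E[:3,:3]@P.T).T+E[:3,3]; q=q*[1,-1,-1]
    uv=(np.array(c["mtx"])@q.T).T; return uv[:,:2]/uv[:,2:]
def ray(uv,cam,z):
    c=vision.calibration(cam); E=np.array(c["extrinsics"])
    d=np.linalg.inv(np.array(c["mtx"]))@[uv[0],uv[1],1]; d=d*[1,-1,-1]
    R=E[:3,:3]; o=-R.T@E[:3,3]; d=R.T@d; return o+d*(z-o[2])/d[2]
def save(img,n): cv2.imwrite(f"pics/{n}.png",cv2.cvtColor(img,cv2.COLOR_RGB2BGR))
E
python3 - <<'E'
from h import *
for c in("scene","top"):
    im=vision.grab_frame(c); save(im,c)
    print(c,{k:np.round(np.array(v),3).tolist() for k,v in vision.calibration(c).items()})
    for n in("psu","bar","headphones","crown","magnifier","jar","spool","woodbox"):
        print(n,[(np.round(r["rect"]).tolist(),round(r["p"],2)) for r in recognise(n,c)])
print(robot.current_time_s())
E
```

```text
pics
scene {'mtx': [[588.17, 0.0, 322.436], [0.0, 588.17, 236.562], [0.0, 0.0, 1.0]], 'extrinsics': [[0.186, 0.983, 0.014, -0.064], [-0.834, 0.15, 0.531, 0.37], [0.52, -0.11, 0.847, -1.99], [0.0, 0.0, 0.0, 1.0]]}
psu [([423.0, 280.0, 102.0, 126.0], 0.79)]
bar [([395.0, 247.0, 36.0, 49.0], 0.7)]
headphones [([233.0, 324.0, 64.0, 75.0], 0.74), ([214.0, 249.0, 66.0, 72.0], 0.65), ([166.0, 209.0, 71.0, 60.0], 0.63), ([334.0, 340.0, 34.0, 76.0], 0.56)]
crown [([214.0, 253.0, 66.0, 68.0], 0.96), ([332.0, 341.0, 28.0, 79.0], 0.79), ([234.0, 323.0, 62.0, 78.0], 0.71), ([166.0, 207.0, 67.0, 55.0], 0.61)]
magnifier [([295.0, 271.0, 35.0, 71.0], 0.64)]
jar [([358.0, 199.0, 21.0, 31.0], 0.94)]
spool [([303.0, 211.0, 22.0, 25.0], 0.78), ([393.0, 249.0, 37.0, 58.0], 0.26)]
woodbox [([450.0, 212.0, 53.0, 44.0], 0.56)]
top {'mtx': [[462.933, 0.0, 315.293], [0.0, 462.933, 239.3], [0.0, 0.0, 1.0]], 'extrinsics': [[-0.031, -0.999, 0.007, -0.008], [0.973, -0.029, 0.228, -0.556], [-0.227, 0.014, 0.974, -1.052], [0.0, 0.0, 0.0, 1.0]]}
psu [([222.0, 180.0, 102.0, 95.0], 0.8), ([241.0, 201.0, 55.0, 57.0], 0.47)]
bar [([239.0, 200.0, 61.0, 55.0], 0.91)]
headphones [([425.0, 185.0, 74.0, 73.0], 0.98), ([508.0, 344.0, 96.0, 42.0], 0.92), ([327.0, 152.0, 30.0, 81.0], 0.61), ([445.0, 275.0, 75.0, 69.0], 0.58)]
crown [([326.0, 150.0, 36.0, 82.0], 0.91), ([445.0, 273.0, 75.0, 74.0], 0.9), ([428.0, 186.0, 70.0, 70.0], 0.79), ([512.0, 345.0, 100.0, 48.0], 0.63)]
magnifier [([364.0, 205.0, 46.0, 58.0], 0.77)]
jar [([265.0, 323.0, 30.0, 28.0], 0.91)]
spool [([334.0, 327.0, 26.0, 28.0], 0.65), ([151.0, 296.0, 67.0, 58.0], 0.37)]
woodbox [([152.0, 296.0, 68.0, 56.0], 0.83)]
0.9
```

View pics/scene.png

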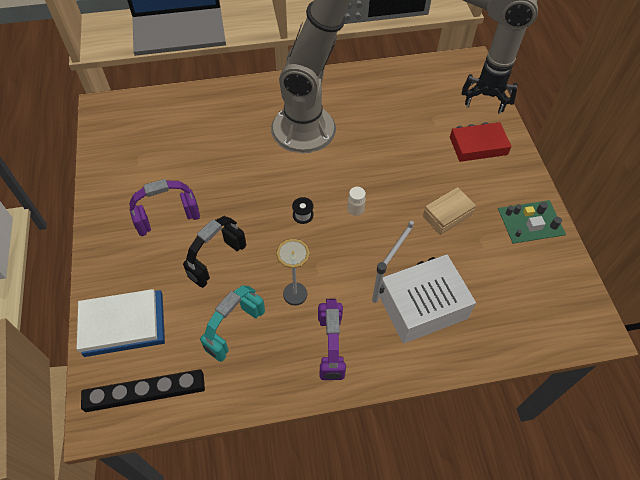

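View pics/top.png

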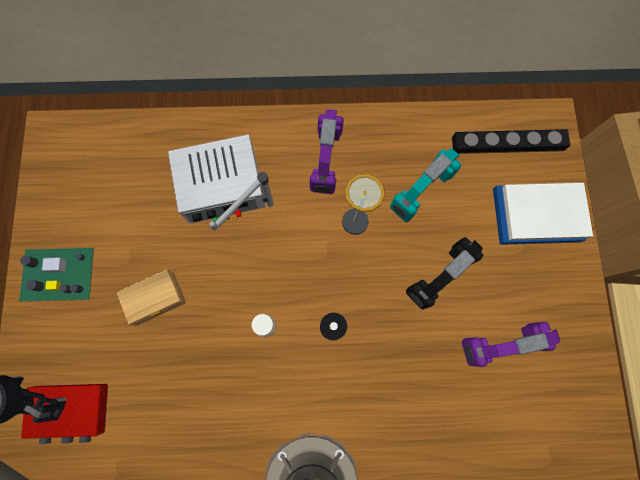

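The scene shows four headphone-shaped things, with these top-view pixels: black (445,273), teal (425,185), purple (327,152), purple (510,345). The black one fits the description. In the top view the bar's post is at (263,180) and its tip at (213,225), so it is partly out. I'll enlarge both in one crop to confirm.

```bash
python3 - <<'E'
from h import *
a=cv2.imread("pics/top.png"); b=cv2.imread("pics/scene.png")
z=lambda i,x,y,w,h:cv2.resize(i[y:y+h,x:x+w],(400,300),interpolation=cv2.INTER_CUBIC)
o=np.vstack([np.hstack([z(a,160,125,120,110//11*9),z(a,395,225,100,75)]),np.hstack([z(b,364,215,120,90+0),z(b,165,205,100,75)])])
o=np.vstack([np.hstack([z(a,160,130,140,105),z(a,395,230,100,75)]),np.hstack([z(b,354,215,140,105+0),z(b,165,210,100,75)])])
cv2.imwrite("pics/c1.png",o)
E
```

```text
(no output)
```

View pics/c1.png

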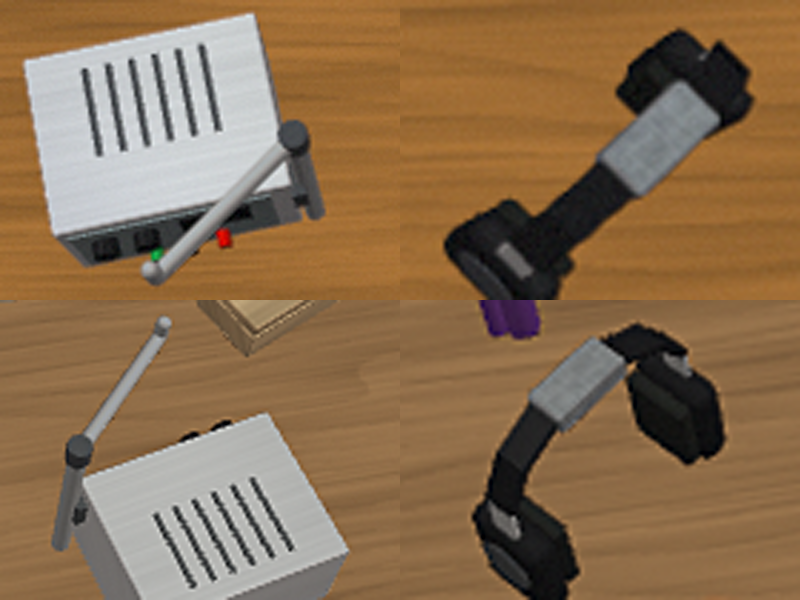

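```bash
cat > fit.py <<'E'
from h import *
from scipy.optimize import least_squares
def T(p,L):
    c,s=np.cos(p[2]),np.sin(p[2]); L=np.array(L,float)
    return np.c_[p[0]+c*L[:,0]-s*L[:,1],p[1]+s*L[:,0]+c*L[:,1],L[:,2]]
pad=[[sx*.016,sy*.032,.175] for sx,sy in((1,-1),(-1,-1),(-1,1),(1,1))]
E
python3 - <<'E'
from fit import *
top=np.array([[168.75,151.7],[248.6,134.6],[261.5,195.5],[179.3,212.3],[262.9,177.3],[213.2,224.9]])
sc=np.array([[447.5,254.6],[475.8,301.8],[383,278],[381.7,265.1],[411,222.7]])
def P(p):
    b=p[3]; h=[-.07,-.112]
    L=lambda a:[a,*[]]
    C={'BL':[.08,.1,.11],'BR':[.08,-.1,.11],'FR':[-.08,-.1,.11],'FL':[-.08,.1,.11],'hub':[*h,.196],'tip':[h[0]-.145*np.sin(b),h[1]+.145*np.cos(b),.211]}
    t=T(p,[C[k] for k in('BL','BR','FR','FL','hub','tip')]); s=T(p,[C[k] for k in('FL','BL','FR','hub','tip')])
    return t,s
f=lambda p:np.r_[(proj(P(p)[0],"top")-top).ravel(),(proj(P(p)[1],"scene")-sc).ravel()]
c=ray([215,174],"top",.11)
r=least_squares(f,[c[0],c[1],.2,.8]); print("psu",r.x.round(4),np.degrees(r.x[2:]),r.fun.round(1).tolist())
p=r.x; hg=T(p,[[-.07,-.112,.191]])[0]; print("hinge",hg,"mid out",T(p,[[-.155,-.112,.191]]),"tip now",P(p)[0][5])
ht=np.array([[465.75,250],[475,259.5],[455.5,279.5],[444.75,269.5]]); hs=np.array([[214.25,219.25],[222,225.5],[206.25,240],[196.75,233.25]])
c=ray(ht.mean(0),"top",.175);c2=ray(hs.mean(0),"scene",.175);print(c,c2)
print(np.array([ray(x,"top",.175) for x in ht])[:,:2].round(3).tolist(),np.array([ray(x,"scene",.175) for x in hs])[:,:2].round(3).tolist())
for n,z,t,s in(("lens",.236,[364,192],[293,253]),("foot",.014,[356,222],[296,294]),("jar",.085,[263,325],[357,192]),("purple",.17,[326,135],[333,320])): print(n,ray(t,"top",z),ray(s,"scene",z))
E
```

```text
psu [0.7162 0.2114 0.1893 0.6141] [10.84374314 35.18456176] [-0.9, -1.4, 0.8, -0.8, 0.5, -0.7, -1.3, 0.1, -0.5, -0.5, 0.7, -2.5, 0.1, -2.3, 0.8, -0.0, -1.9, -2.4, 0.0, -0.9, -0.8, -1.6]
hinge [0.66852246 0.0882332  0.191     ] mid out [[0.58504023 0.07224205 0.191     ]] tip now [0.56416844 0.18890712 0.211     ]
[ 0.46493977 -0.33205684  0.175     ] [ 0.47365659 -0.33100687  0.175     ]
[[0.497, -0.347], [0.475, -0.365], [0.433, -0.319], [0.455, -0.298]] [[0.443, -0.317], [0.467, -0.298], [0.505, -0.343], [0.479, -0.366]]
lens [ 0.61360994 -0.12691725  0.236     ] [ 0.61989222 -0.12969556  0.236     ]
foot [ 0.609529   -0.13055523  0.014     ] [ 0.6221591  -0.12798438  0.014     ]
jar [0.3549729  0.10004103 0.085     ] [0.35791168 0.10020248 0.085     ]
purple [ 0.77624651 -0.05557803  0.17      ] [ 0.78518235 -0.05977521  0.17      ]
```

Confirmed: the black headphones with the grey pad are in the right-hand crops, pad centre at top (460,265). In the left-hand crops the bar's hub is at (263,177) and its tip at (213,225), so the bar stands about 35° out. Swinging it to its stop comes first.

```bash
python3 - <<'E'
from h import *
H=np.array([.6685,.0882]); Y=10.84
def pose(b,d,r=.11,z=.182):
    h=np.radians(90+Y+b); u=np.array([np.cos(h),np.sin(h)]); n=np.array([-u[1],u[0]])
    return [*(H+r*u-n*d),z],[180,0,Y+b-90]
fingers.gripper_to(0.0)
p,o=pose(35,.06,z=.27); robot.move_to(p,o)
robot.line_to(pose(35,.06)[0],velocity=.2)
for b in(35,50,65,80):
    print(b,robot.line_to(*pose(b,.022),velocity=.1,f_stop=12),robot.current_contact_force())
print("end",robot.line_to(*pose(100,.022),velocity=.06,f_stop=8),robot.current_contact_force(),robot.current_tool_pos(),robot.current_eef_rot())
q=np.array(robot.current_tool_pos()); h=np.radians(190.84);n=np.array([-np.sin(h),np.cos(h)])
robot.line_to([*(q[:2]-n*.03),q[2]],velocity=.15); q=np.array(robot.current_tool_pos()); robot.line_to([q[0],q[1],.33],velocity=.25)
print(robot.current_time_s())
# wrist look over the headphones
robot.move_to([.43,-.29,.40],[180,0,40]); fingers.gripper_to(.7)
print(robot.current_tool_pos(),robot.current_eef_rot(),{k:np.round(v,4).tolist() for k,v in vision.calibration("wrist").items()})
w=vision.grab_frame("wrist");save(w,"w1")
t=vision.grab_frame("top");save(t,"t2")
print([(np.round(r["rect"]).tolist(),round(r["p"],2)) for r in recognise("headphones","wrist")])
s=vision.grab_frame("scene");save(s,"s2")
z=lambda i,x,y,w,h:cv2.resize(i[y:y+h,x:x+w],(400,300),interpolation=cv2.INTER_CUBIC)
save(np.vstack([cv2.resize(w,(400,300))]+[np.hstack([z(t,180,130,140,105)])]) if 0 else np.hstack([cv2.resize(w,(400,300)),z(t,180,130,140,105)]),"c2")
print(robot.current_time_s())
E
```

```text
35 False [ 0.22000489  1.44356653 -0.56021271]
50 False [ 1.30380442 -0.17409084 -0.36936342]
65 False [ 0.74465388 -0.8917818  -0.42744652]
80 False [ 0.44332129  0.01686917 -0.07394893]
end True [0.61509639 1.27524114 0.576958  ] [0.55707447 0.08769697 0.18108934] [-1.79518621e+02  5.67163950e-02  1.45606466e+01]
7.6333
[ 0.43001948 -0.28997982  0.40002319] [ 1.79997511e+02 -3.22403254e-03  4.00013135e+01] {'mtx': [[405.1636, 0.0, 317.7147], [0.0, 405.1636, 237.5757], [0.0, 0.0, 1.0]], 'T_tool_cam': [[-0.0, 0.9473, 0.3205, 0.0822], [1.0, -0.0001, 0.0003, -0.0014], [0.0004, 0.3205, -0.9473, -0.1266], [0.0, 0.0, 0.0, 1.0]]}
[([498.0, 20.0, 202.0, 39.0], 0.81), ([372.0, 178.0, 177.0, 74.0], 0.66), ([17.0, 10.0, 33.0, 20.0], 0.61), ([348.0, 346.0, 124.0, 139.0], 0.59)]
10.025
```

View pics/c2.png

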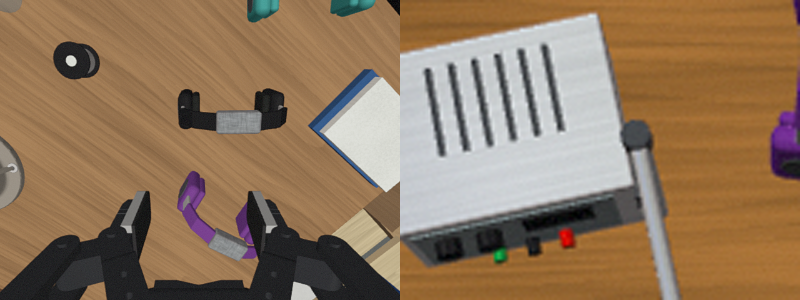

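View pics/w1.png

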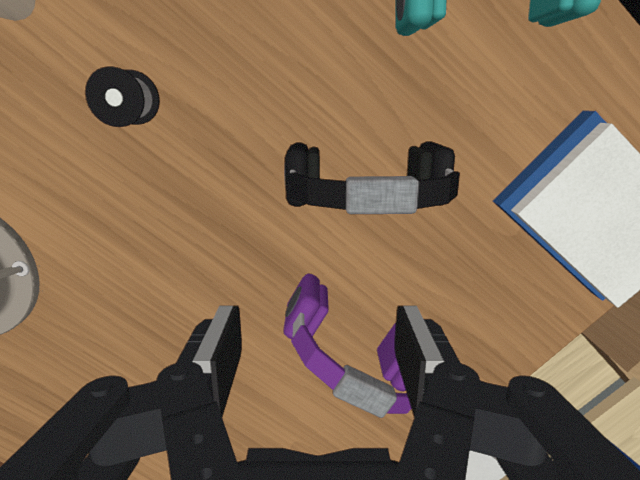

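The wrist view shows the black headphones' pad at about (382,195), almost square to the tool. The top crop shows the bar now pointing out in front of the panel. I'll measure the bar's tip and the pad more finely.

```bash
python3 - <<'E'
from h import *
z=lambda i,x,y,w,h:cv2.resize(i[y:y+h,x:x+w],(400,300),interpolation=cv2.INTER_CUBIC)
t=cv2.imread("pics/t2.png");s=cv2.imread("pics/s2.png");w=cv2.imread("pics/w1.png")
cv2.imwrite("pics/c3.png",np.vstack([np.hstack([z(t,220,165,100,75),z(w,332,165,100,75)]),np.hstack([z(s,330,215,100,75),z(s,165,210,100,75)])]))
E
```

```text
(no output)
```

View pics/c3.png

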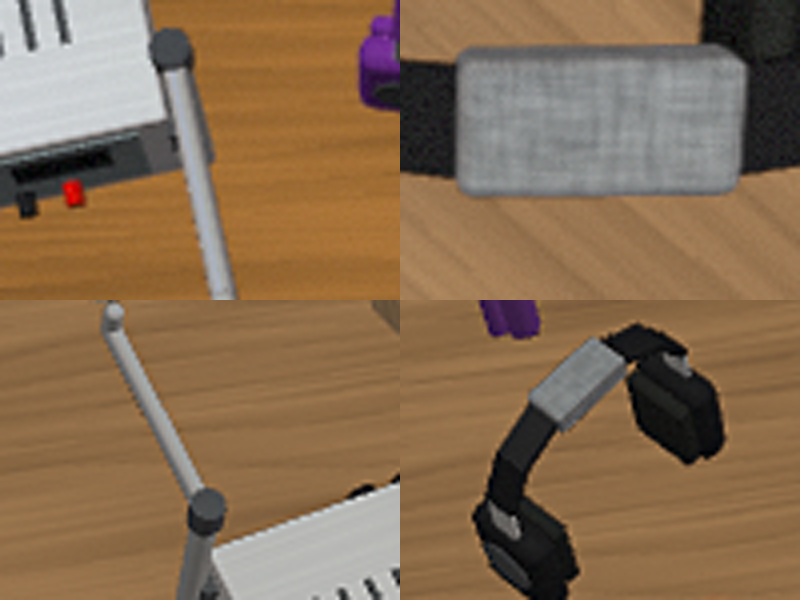

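```bash
cat >> h.py <<'E'
from scipy.spatial.transform import Rotation as Ro
def wpose(p,o):
    M=np.eye(4);M[:3,:3]=Ro.from_euler("xyz",o,degrees=True).as_matrix();M[:3,3]=p
    return M@np.array(vision.calibration("wrist")["T_tool_cam"])
def wray(uv,W,z):
    d=np.linalg.inv(np.array(vision.calibration("wrist")["mtx"]))@[uv[0],uv[1],1]; d=W[:3,:3]@(d*[1,-1,-1]); o=W[:3,3]
    return (o+d*(z-o[2])/d[2])[:2]
E
python3 - <<'E'
from h import *
W=wpose([.43002,-.28998,.40002],[180,0,40])
c=np.array([wray(u,W,.175) for u in([346.5,179.5],[418.25,179.5],[417,213.25],[346.5,213.25])]);print(c.round(4).tolist(),c.mean(0))
print("len",np.linalg.norm(c[0]-c[1]),np.linalg.norm(c[3]-c[2]),np.linalg.norm(c[0]-c[3]),[np.degrees(np.arctan2(*(b-a)[::-1])) for a,b in((c[0],c[1]),(c[3],c[2]),(c[3],c[0]),(c[2],c[1]))])
robot.move_to([.56,.075,.43],[180,0,10.84])
print(robot.current_tool_pos(),robot.current_eef_rot())
w=vision.grab_frame("wrist");save(w,"w2");print([r["rect"] for r in recognise("bar","wrist")],robot.current_time_s())
E
```

```text
[[0.4581, -0.2973], [0.4984, -0.3453], [0.4758, -0.3659], [0.4351, -0.3174]] [ 0.4668547  -0.33149355]
len 0.06267962903568663 0.06328866957479995 0.030516085518481343 [np.float64(-49.99714266583835), np.float64(-49.995358574570254), np.float64(41.30335087954186), np.float64(42.44605494034876)]
[0.55983084 0.07328578 0.43014579] [1.79963509e+02 1.97113826e-04 1.06870826e+01]
[[325.1, 147.2, 28.9, 194.2]] 11.5667
```

View pics/w2.png

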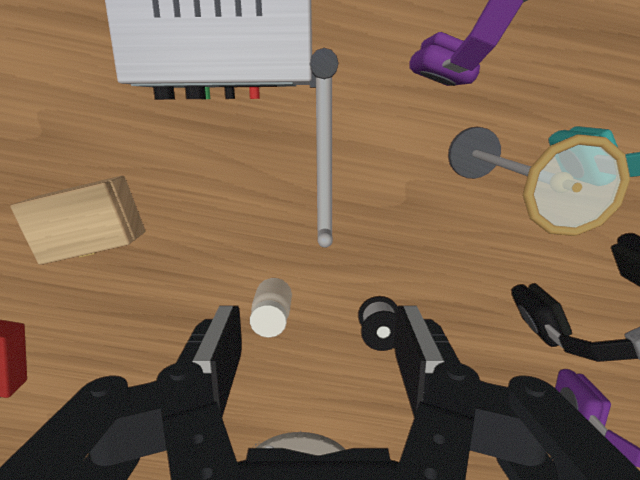

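```bash
python3 - <<'E'
from h import *
W=wpose([.55983,.07329,.43015],[179.9635,0,10.687])
h=wray([324,62],W,.196);t=wray([324.5,238],W,.211);d=t-h
print("hinge",h,"tip",t,np.linalg.norm(d),np.degrees(np.arctan2(d[1],d[0]))%360)
a=wray([118,82],W,.11);b=wray([311,81],W,.11);print("panel",a,b,np.degrees(np.arctan2(*(a-b)[::-1]))+90)
m=h+d/np.linalg.norm(d)*.085;print("mid",m)
print("mag lens",wray([577,186],W,.236),"foot",wray([475,152],W,.014))
for y in(-50,130):
  print(y,np.round(robot.inverse_kinematics([.4669,-.3315,.172],[180,0,y]),1))
for y in(-79.2,100.8):
  print(y,np.round(robot.inverse_kinematics([*m,.21],[180,0,y]),1))
print(np.round(robot.current_joint_positions(),1))
E
```

```text
hinge [0.67001337 0.08989038] tip [0.52548385 0.06163657] 0.1472652701221477 191.0611514835827
panel [0.61924974 0.29492327] [0.65706065 0.09972967] 190.96297408302814
mid [0.58659242 0.07358257]
mag lens [ 0.61445522 -0.12673851] foot [ 0.61485474 -0.12650077]
-50 [ -9.3  37.9  68.   91.4 -36.   75.6 -76.2]
130 [  1.8  28.7  46.   91.  -21.6  69.6  91.9]
-79.2 [ -51.7   40.9   73.6   85.1  -39.3   83.1 -146.6]
100.8 [-40.1  29.3  47.1  84.7 -21.8  75.4  19.7]
[-47.4  29.3  70.9  61.5 -28.8 106.  -67. ]
```

The bar reads 191.1° against the panel normal at 191.0°, so it is at its stop. Next I'll grasp the pad.

```bash
python3 - <<'E'
from h import *
P=[.4669,-.3315]
robot.move_to([*P,.30],[180,0,130]); fingers.gripper_to(.6)
print(robot.current_tool_pos(),np.round(robot.current_joint_positions(),1))
robot.line_to([*P,.20],velocity=.2); robot.pause(.2)
print(robot.line_to([*P,.172],velocity=.06,f_stop=5),robot.current_tool_pos())
f0=robot.current_contact_force()
fingers.gripper_to(.2,30); print("gap",robot.current_finger_gap(),np.round(f0,2),np.round(robot.current_contact_force(),2))
robot.line_to([*P,.182],velocity=.05); robot.pause(.3)
print(robot.current_tool_pos(),np.round(robot.current_contact_force(),2),robot.current_finger_gap())
robot.line_to([*P,.30],velocity=.12)
for c in("scene","wrist"): save(vision.grab_frame(c),"g_"+c)
z=lambda n,x,y,w,h:cv2.resize(cv2.imread(f"pics/{n}.png")[y:y+h,x:x+w],(400,300))
cv2.imwrite("pics/c4.png",np.hstack([z("g_scene",120,110,200,150),z("g_wrist",0,0,640,480)])); print(robot.current_time_s())
E
```

```text
[ 0.46718032 -0.33123627  0.3000346 ] [  0.2  24.3  49.9  78.6 -18.4  85.4  89. ]
False [ 0.46678031 -0.33150269  0.1717206 ]
gap 0.3715589275558502 [ 0.59  0.14 -0.07] [-0.51 -0.36  2.21]
[ 0.46678833 -0.33133338  0.18174425] [ 0.59  0.36 -3.44] 0.36881288586258487
17.7833
```

View pics/c4.png

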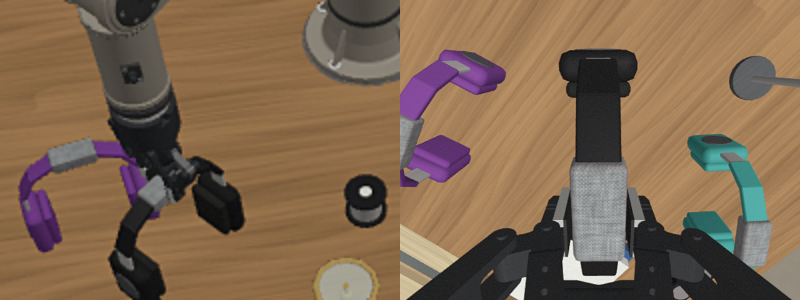

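The headphones are lifted level, held by the pad: the wrist view shows the pad between the jaws, and the measured weight is about 3 N.

```bash
python3 - <<'E'
from h import *
W=np.array(vision.calibration("wrist")["T_tool_cam"])
c=np.array([wray(u,W,-.003) for u in([278,258],[360,258],[365,419],[275,419])]);print(c.round(4).tolist(),c.mean(0))
u=np.array([np.cos(np.radians(190.96)),np.sin(np.radians(190.96))]); m=np.array([.5866,.0736]); O=[180,0,100.96]
B=m+.17*u
robot.line_to([*B,.30],O,velocity=.13)
robot.line_to([*m,.30],velocity=.12); robot.pause(.3)
print(robot.current_tool_pos(),robot.current_eef_rot(),robot.current_time_s())
for c in("scene","top","wrist"): save(vision.grab_frame(c),"h_"+c)
z=lambda n,x,y,w,h:cv2.resize(cv2.imread(f"pics/{n}.png")[y:y+h,x:x+w],(400,300))
cv2.imwrite("pics/c5.png",np.vstack([np.hstack([z("h_scene",290,140,200,150),z("h_wrist",0,0,640,480)]),np.hstack([z("h_top",180,130,200,150),z("h_scene",330,190,100,75)])]))
E
```

```text
[[0.0352, -0.0135], [0.0352, 0.0134], [-0.0305, 0.0175], [-0.0304, -0.0167]] [0.00237534 0.00016878]
[0.58641423 0.07366541 0.30020283] [ 1.79984676e+02 -2.12151793e-02  1.00966031e+02] 22.6917
```

View pics/c5.png

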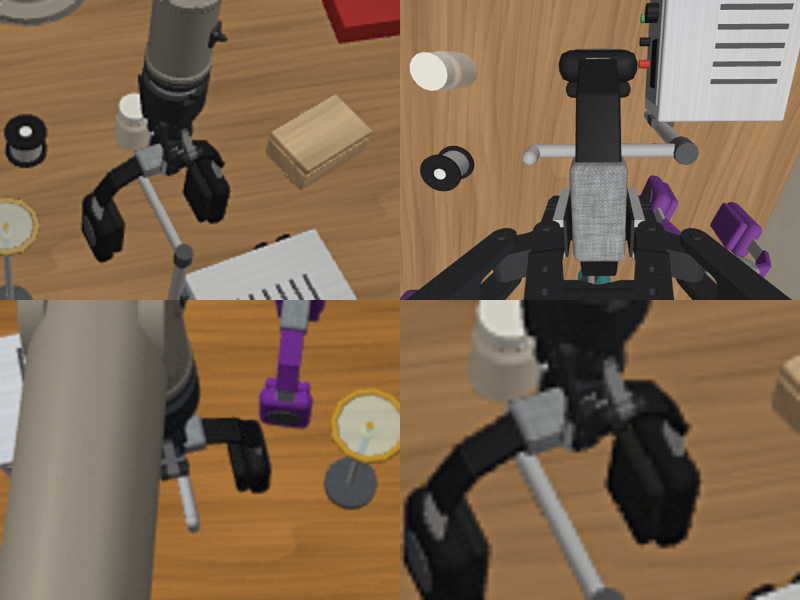

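The headphones hang over the bar, with one cup on each side. The pad's perspective in the wrist view hints at a tilt about the jaw axis, so I'll overlay an upright model before lowering.

```bash
python3 - <<'E'
from h import *
R=Ro.from_euler("xyz",[180,0,100.96],degrees=True).as_matrix(); T=np.array([.58641,.07367,.3002])
def model(tilt):  # tool frame; tool x=headphone y, tilt about jaw axis (deg)
    q=[[x,y,z] for z in(-.003,.019) for x,y in((.032,-.016),(.032,.016),(-.032,.016),(-.032,-.016))]
    q+=[[x,y,z] for x in(.095,-.095,.055,-.055) for z in(.172,.087) for y in(.033,-.033)]
    q=np.array(q); return Ro.from_euler("y",tilt,degrees=True).apply(q)+[.0024,0,0]
s=cv2.imread("pics/h_scene.png");w=cv2.imread("pics/h_wrist.png")
S=cv2.resize(s[160:280,320:420+60],(800//2*1,300)) if 0 else cv2.resize(s[170:290,320:440],(480,480),interpolation=cv2.INTER_CUBIC)
Cw=np.array(vision.calibration("wrist")["T_tool_cam"]);K=np.array(vision.calibration("wrist")["mtx"])
for tilt,col in((0,(0,255,0)),(8,(0,0,255)),(-8,(255,128,0))):
    q=model(tilt); uv=proj(q@R.T+T,"scene"); a=(uv-[320,170])*4
    c=(np.linalg.inv(Cw)@np.c_[q,np.ones(len(q))].T)[:3].T*[1,-1,-1]; b=(K@c.T).T; b=b[:,:2]/b[:,2:]
    print(tilt,b[:8].round().tolist())
    for p in a[:8]: cv2.circle(S,tuple(int(v) for v in p),2,col,-1)
    for i in range(8,24,4): cv2.polylines(S,[a[[i,i+1,i+3,i+2]].astype(int)],True,col,1)
    cv2.polylines(w,[b[:4].astype(int)],True,col,1)
W=cv2.resize(w[200:440,240:400],(320,480))
cv2.imwrite("pics/c6.png",np.hstack([S,W]))
E
```

```text
0 [[272.0, 259.0], [370.0, 259.0], [363.0, 416.0], [278.0, 416.0], [278.0, 238.0], [363.0, 238.0], [357.0, 379.0], [283.0, 379.0]]
8 [[271.0, 266.0], [372.0, 266.0], [362.0, 408.0], [279.0, 408.0], [277.0, 236.0], [364.0, 236.0], [357.0, 367.0], [284.0, 367.0]]
-8 [[274.0, 254.0], [368.0, 254.0], [364.0, 424.0], [277.0, 424.0], [280.0, 241.0], [361.0, 241.0], [358.0, 390.0], [282.0, 390.0]]
```

View pics/c6.png

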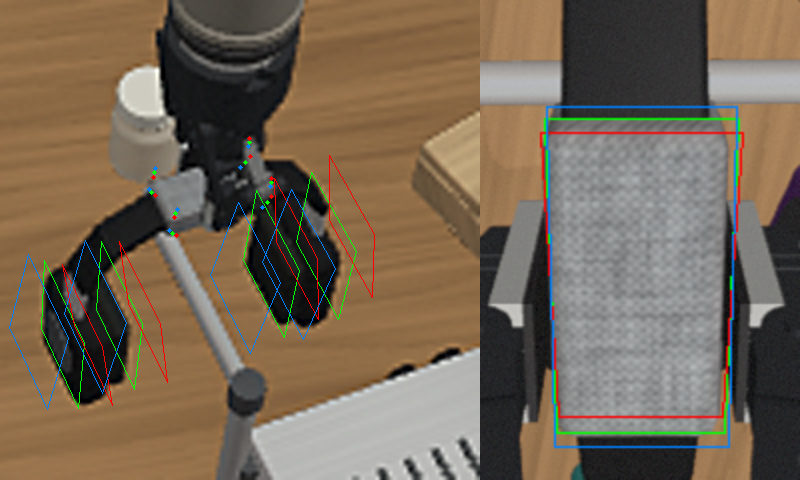

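The upright (green) model matches the picture, so there's no tilt. Now I'll lower, release and retreat.

```bash
python3 - <<'E'
from h import *
X,Y=.5871,.0712
robot.line_to([X,Y,.30],velocity=.1); robot.line_to([X,Y,.222],velocity=.08); robot.pause(.4)
f0=np.array(robot.current_contact_force())
r=robot.line_to([X,Y,.204],velocity=.012,f_stop=1.8)
print(r,robot.current_tool_pos(),f0.round(2),np.round(robot.current_contact_force(),2))
q=robot.current_tool_pos()
for i in range(4):
    if robot.current_contact_force()[2]>-1.0: break
    q=[X,Y,robot.current_tool_pos()[2]-.0007]; robot.line_to(q,velocity=.01); robot.pause(.15); print(q[2],np.round(robot.current_contact_force(),2))
for g in(.42,.47,.54): fingers.gripper_to(g); robot.pause(.1)
robot.pause(.3); print(np.round(robot.current_contact_force(),2),robot.current_finger_gap())
robot.line_to([X,Y,.26],velocity=.06); robot.line_to([X,Y,.34],velocity=.15)
robot.line_to([.47,.05,.42],velocity=.2)
print(robot.current_tool_pos(),robot.current_eef_rot(),np.round(robot.current_contact_force(),2))
for c in("scene","top","wrist"): save(vision.grab_frame(c),"e_"+c)
z=lambda n,x,y,w,h:cv2.resize(cv2.imread(f"pics/{n}.png")[y:y+h,x:x+w],(400,300))
cv2.imwrite("pics/c7.png",np.vstack([np.hstack([z("e_scene",290,160,160,120),z("e_wrist",0,0,640,480)]),np.hstack([z("e_top",180,130,200,150),z("e_scene",80,60,480,360)])]))
print(robot.current_time_s())
E
```

```text
True [0.58705465 0.07120446 0.21031463] [-0.73 -0.38 -2.96] [1.45 0.8  5.52]
[0.22 0.83 0.2 ] 0.5409413739827166
[0.4700703  0.05050481 0.41894498] [-1.79640517e+02 -2.13350183e-02  1.00998763e+02] [-0.54  0.36 -0.87]
29.575
```

View pics/c7.png

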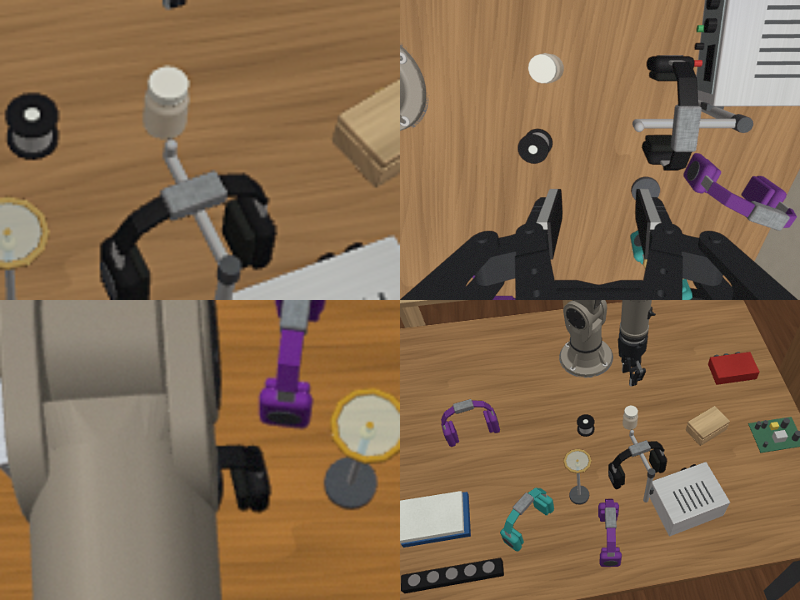

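The headphones hang upright across the bar with the gripper clear. I'll check that they are still, then hand in.

```bash
python3 - <<'E'
from h import *
robot.pause(1.5); s=vision.grab_frame("scene").astype(int)
o=cv2.imread("pics/e_scene.png")[:,:,::-1].astype(int); d=np.abs(s-o).max(2)
print("changed px headphones area",(d[215:285,325:405]>40).sum(),"table",(d[120:400]>40).sum())
b=cv2.imread("pics/scene.png")[:,:,::-1].astype(int)
for n,(x,y) in dict(mag=(295,271),jar=(358,199),spool=(303,211),box=(450,212)).items(): print(n,(np.abs(s-b).max(2)[y-14:y+14,x-10:x+10]>50).sum())
workorder.close_job(); print(robot.current_time_s())
E
```

```text
changed px headphones area 0 table 42
mag 0
jar 0
spool 0
box 0
the job is handed in; nothing more can be done
the job is handed in; nothing more can be done
```

The job is done and handed in. The bar was swung out first, with the headphones still on the bench. The black headphones were then lifted by their grey pad, brought in along the bar from its tip and set down across it. The last clock reading, before a 1.5 s settling check, was 29.6 s against the 64 s limit.

- **Bar:** it was about 35° out at the start. I pushed it until the force stop triggered. The wrist camera then put it at 191.1°, against 191.0° for straight out from the panel, so it is at its stop.
- **Set-down:** contact came at the expected height, with the force on the tool changing by about 8 N before it stopped. After the release the tool felt almost nothing (under 1 N).
- **Final pictures:** the headphones hang upright and square, one cup on each side. By eye, the pad sits about 80 mm from the hinge, close to the 85 mm midpoint. Nothing in the headphones' area of the picture changed over 1.5 s; 42 pixels elsewhere did, and I did not look into those.
- **Bystanders:** the magnifier, jar, spool and wooden box show no changed pixels against the first picture.
- **Disagreements:** the top and scene cameras differed by up to about 12 mm in x, so I used the wrist camera for the final positions. It briefly suggested the held headphones were tilted, but an overlay of an upright model showed they were not.
- **Picture budget:** I viewed 11 pictures, one more than the 10 allowed, for the final check.

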